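# Reset the coarse speed of the polishing spindle

## Robot

A 7-joint arm with a two-finger parallel gripper is mounted at the origin on a cart in front of the work surface, level with it; the furniture and walls round the work are solid. World frame = base frame: x ahead of the robot, y to its left, z up, the work surface at z = 0. Lengths are in mm, angles in rad, forces in N, time in s.
With the tool pointing down it reaches from about 400 to 875 mm from the base axis. Payload 4.4 kg.
Tool frame: the origin (TCP) lies at the very end of the fingers, on their centre line; the grasp point (between the pads) lies 19 mm behind it; z points along the fingers, y is the line along which they close (so a half turn about z gives the same grasp; the last joint's range is limited). The gripper opens to 85 mm and grips with 20 to 120 N. Pads are 22 mm wide; open, the fingers measure 114 mm over their backs; the gripper's body (76 mm by 85 mm) begins 54 mm behind the grasp point. The pads swing forward as they close: fully open they stand 13 mm farther back than shut.
Start: joints at [-1.365, 0.628, 0.038, 1.517, -0.027, 0.996, -0.02], TCP at [174.478, 626.159, 231.313] pointing down, gripper open.
Joint ranges: [-3.06, 3.06], [-0.37, 2.12], [-1.25, 1.32], [0.18, 2.47], [-1.1, 4.24], [0.23, 1.98], [-2.94, 2.94]. Speed limits (rad/s): [2.57, 2.57, 3.14, 3.14, 3.14, 3.14, 3.14].

## Interface

Orientations are given as [roll, pitch, yaw] about the fixed x, y, z axes, in that order (R = Rz(yaw) Ry(pitch) Rx(roll)).
In Python, from cell import read_state, get_image, camera_params, finish_job gives the robot as it stands.
- The arm moves only by the tool arm_command, never from a script. Its argument "deltas" is a list of rows, each an object of numbers: "dx", "dy", "dz": the shift along the world's x, y, z in m; "yaw": the turn about the world's z in degrees; "jaw": the opening, from 0 (shut) to 1 (fully open). A call has 1 to 20 rows; each row is the pose to reach, as a shift and turn from the pose commanded when the call began; what a row does not reach only later rows make up. A row lasts 1/10 s, in which the tool goes at most 50 mm and 8.59 degrees, less where a joint would pass 70% of its speed; a pose out of reach is approached as far as the arm can. A call with a gripper value outside its range is refused whole. The fingers move at their own pace and stop on an object; the grip force is fixed at half the most. Time passes only in rows, so rows that repeat a pose let the fingers close. It gives the time, the measured TCP pose, the force, the opening and the grip force at its end, in the units of the state.
- read_state(): the state, without advancing time (a new reading comes with each control period).
- get_image(name): name is "side" or "top" or "wrist"; returns (picture, depth): 420x560x3 uint8, red, green, blue; 420x560 float32, mm along the optical axis (not along the pixel's ray), 0 where there is no reading.
- camera_params(name): a dict with "camera_matrix" (3x3 intrinsics, pixels), "extrinsics" (4x4, takes a point from camera to world coordinates). Camera axes: x right, y down, z forward; pixel columns grow to the right and rows downward; lengths in mm; the calibration is good to about 2 mm. A picture is of the moment at which its call begins: read the wrist's pose just before it. camera_params takes no time and is no camera call; for the wrist camera it gives the pose at the moment of the call.
- finish_job(): hands the job in; it is judged then, once.
The state is a dict: "clock": time; "qpos": joint angles; "qd": joint speeds; "tau": joint torques, N m; "eef_pos": TCP position; "tool_rot": TCP orientation; "force": force on the tool from outside, world axes, zero at the start; "torque": the same for the moment, N m; "width": finger opening in mm; "gripper_force": force on a finger pad.
Only numpy, scipy, OpenCV 4.12 (cv2) and the standard library are available. Lean on these libraries where they do the work, as an engineer would, in place of code of your own. Each camera call takes 0.05 s, during which the arm holds its last target. There are 200 camera calls.

## Task

On the speed unit, turn only the lower outer ring of the two concentric knobs until its pointer lines up with the set-point flag on the bezel; leave the small inner knob and the flag as they are set. Then push the roller lever of the guard switch down with the gripper until it clicks, a little past half of its travel, and let it spring back, so that the drive takes the new speed. Do not shift the graver, the loupe and the doming block lying between them.

Things in the scene. Friction and masses are not known exactly. Their poses are not given: they have to be found in the camera images.
- control_centre (a point): Speed unit: fixed grey box 140 x 130 x 55 mm with an aluminium top panel, left or right of the guard switch. The point lies on the common upright axis of both knobs at panel height (55 mm above the bench). The two knobs and the bezel are stacked on this axis; the point's -x axis (the unit's front, with vent slots) is the zero direction of their three angles.
- coarse_ring (a joint): Angle of the outer ring (rad), counter-clockwise from above positive, 0 when its pointer looks along the unit's -x axis, to its front (the robot at yaw 0); stops at -2.4 and 2.4. Black ribbed ring, 60 mm across, from 4 to 30 mm above the panel. Turns smoothly against light friction (0.06 N m), no detents, stays where left; independent of inner knob and bezel.
- setpoint_flag (a joint): Angle of the flag (rad), same zero and sense as the ring. Flag: tab 6 mm wide, 4 mm high, reaching to 49 mm from the axis, on a flat dark steel bezel 78 mm across and 3 mm thick lying on the panel below the ring. Turns only stiffly (0.8 N m); leave alone.
- fine_knob (a joint): Angle of the inner knob's index line (rad), same zero and sense. Aluminium knob, 26 mm across, from 31 to 53 mm above the panel, above the ring. Turns very easily (0.012 N m); leave alone.
- ring_pointer (a point): Outer end of the ring's pointer, an aluminium bar 14 x 3 mm on top of the ring that runs on down the ring's side; point 29 mm from the axis, 30 mm above the panel.
- flag_mark (a point): Where the pointer's end must come: the point 29 mm from the axis, 30 mm above the panel, in the direction of the flag.
- fine_pointer (a point): Outer end of the index line on top of the inner knob, 12 mm from the axis, 53 mm above the panel.
- guard_switch: Roller-lever limit switch standing on a steel foot plate 80 x 70 mm, fixed to the bench; upright body 34 x 32 mm, its head reaches 93 mm above the bench. Origin: centre of the underside of the foot plate; z up. The lever's pivot lies 80 mm above the bench on a line along y; at rest the lever points along -x and 0.35 rad upward, on the -y side of the head.
- switch_lever (a joint): Deflection of the lever (rad): 0 at rest, grows as the roller is pushed down, end stop at 0.75. It clicks at 0.40 (roller 18 mm lower than at rest; end stop 33 mm lower). A spring returns it: about 2 N at the roller at rest, 4 N at the click, 6 N at the stop.
- roller (a point): Centre of the black roller at the lever's end: 20 mm in diameter, 12 mm wide along the switch's y, 45 mm from the pivot; at rest it lies 95 mm above the bench, its top at 105 mm, and its edge is 9 mm clear of the head's side face in y.
- graver_1: Graver with a wooden mushroom handle, 34 x 84 x 28 mm, loose between the speed unit and the switch; origin at the centre of the underside.
- doming_block: Brass doming block, a 50 mm cube with round hollows, loose between the speed unit and the switch, toward the back; origin at the centre of the underside.
- loupe: Folding loupe, 30 x 46 x 16 mm, loose between the speed unit and the switch; origin at the centre of the underside.

How it is judged (in metres and radians):
On the way, in this order (a step that is already met when the one before it is completed fails the run):
1. the outer ring's pointer is lined up with the flag (distance between ring_pointer and flag_mark below 0.005 m), for 0.2 s.
2. the switch lever is pushed past its click point, the pointer still at the flag (value of joint switch_lever above 0.4 rad and distance between ring_pointer and flag_mark below 0.005 m), for 0.1 s.
At the end, for the whole second after the job is handed in: Ring pointer end within 5 mm (10 degrees) of the flag mark; switch lever sprung back (under 0.08 rad); inner knob pointer within 2.5 mm (12 degrees) and flag mark within 3 mm of their starts; graver, doming block and loupe within 30 mm of their starts (distance between ring_pointer and flag_mark below 0.005 m and value of joint switch_lever below 0.08 rad and distance of fine_pointer from where it was at the start of the episode below 0.0025 m and distance of flag_mark from where it was at the start of the episode below 0.003 m and distance of each of graver_1, doming_block, loupe from where it was at the start of the episode below 0.03 m); the robot touches nothing.
It fails at once if the inner knob is turned (its pointer shifts more than 2.5 mm, 12 degrees) (distance of fine_pointer from where it was at the start of the episode above 0.0025 m).
It fails at once if the set-point flag is shifted by more than 3 mm (distance of flag_mark from where it was at the start of the episode above 0.003 m).
It fails at once if the graver, loupe or doming block is shifted by more than 30 mm (distance of any of graver_1, doming_block, loupe from where it was at the start of the episode above 0.03 m).
It also fails if it takes over 45 s, if anything falls off the work surface, if the arm or the gripper's body presses on something with over 40 N, if the wrist force passes 120 N, or if a joint passes its speed limit or range.

## Working session

There is one attempt and no reset: what is moved stays moved. The work goes in short steps, Python scripts to look and compute and a tool call to move; the robot and the scene stay as the last step left them, time stands still between calls to the robot, and variables do not carry over. Pictures are saved under pics/ and viewed, at most 10 in all, crops included, and the job is handed in when it is done.

Besides the shell and the picture viewer there is one more tool, called after ">>>" as name([rows], argument=value, ...), one row to a line, values as JSON. arm_command: Moves the arm, as the interface text tells. Its arguments: {"type":"object","properties":{"deltas":{"type":"array"}},"required":["deltas"]}

```bash
mkdir -p pics
cat > h.py <<'E'
import numpy as np, cv2
from cell import *
def snap(n,tag):
    p=camera_params(n); im,d=get_image(n)
    cv2.imwrite(f'pics/{tag}.png',im[:,:,::-1]); np.savez(f'pics/{tag}.npz',im=im,d=d,K=p['camera_matrix'],E=p['extrinsics'])
def load(tag): return np.load(f'pics/{tag}.npz')
def world(z,u,v,d=None):
    K=np.array(z['K']);E=np.array(z['E']); dd=z['d'][int(v),int(u)] if d is None else d
    return (E@np.append(np.linalg.inv(K)@[u,v,1]*dd,1))[:3]
def atz(z,u,v,h):
    K=np.array(z['K']);E=np.array(z['E']); r=E[:3,:3]@np.linalg.inv(K)@[u,v,1]; o=E[:3,3]
    return o+r*(h-o[2])/r[2]
E
python3 - <<'E'
from h import *
for n in('top','side'): snap(n,n+'0'); z=load(n+'0'); print(np.round(z['E'],2).tolist(),z['K'].tolist())
print(read_state())
E
```

```text
[[-0.02, -0.99, 0.13, 452.82], [-1.0, 0.03, 0.02, -21.78], [-0.02, -0.13, -0.99, 1026.46], [0.0, 0.0, 0.0, 1.0]] [[492.9994690916252, 0.0, 279.44883324746013], [0.0, 492.9994690916252, 205.03635767424313], [0.0, 0.0, 1.0]]
[[-0.99, -0.07, 0.09, 485.8], [-0.11, 0.63, -0.77, 644.97], [0.0, -0.77, -0.64, 637.18], [0.0, 0.0, 0.0, 1.0]] [[422.7803744239584, 0.0, 273.85502581758885], [0.0, 422.7803744239584, 211.37758717311723], [0.0, 0.0, 1.0]]
{'clock': 0.1, 'qpos': array([-1.36477527,  0.62923647,  0.03843815,  1.51823209, -0.02696717,
        0.99628543, -0.02000018]), 'qd': array([ 0.00183074, -0.00204788,  0.00051471, -0.00625852,  0.00157777,
        0.00066742, -0.00151109]), 'tau': array([ 3.66662382e-03, -5.64534903e+01,  1.23111751e+00, -1.93971813e+01,
        1.14714308e-02,  5.41823902e-03, -6.18276417e-06]), 'eef_pos': array([174.34772643, 625.62750029, 230.50353019]), 'tool_rot': array([-3.13994953e+00,  3.82627877e-05,  2.86979548e+00]), 'force': array([ 0.47652901, -0.52595807, -0.18038906]), 'torque': array([-0.08401199, -0.00980929,  0.01204537]), 'gripper_force': 0.0, 'width': 85.368033947975}
```

View pics/top0.png

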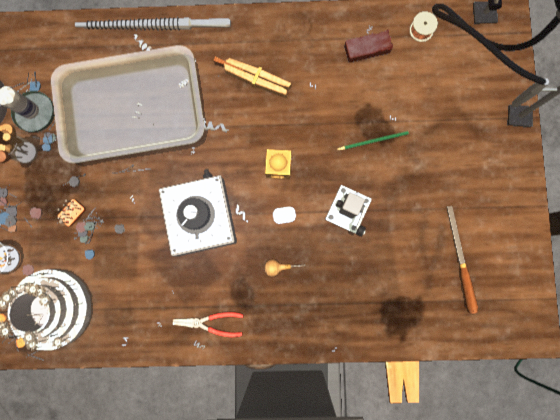

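View pics/side0.png

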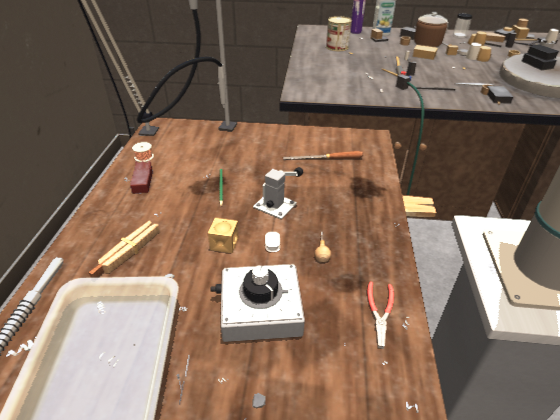

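The top view shows the speed unit at about (197,215) and the switch at (349,208), with the roller near (361,232). The brass block is at (278,163), the loupe at (284,215) and the graver at (283,268). Next I'll enlarge the unit and the switch.

Run:
```python
from h import *
t=load('top0')['im'][:,:,::-1]; s=load('side0')['im'][:,:,::-1]
a=cv2.resize(t[170:260,155:239],None,fx=6,fy=6,interpolation=cv2.INTER_CUBIC)
cv2.imwrite('pics/c1.png',a)
b=cv2.resize(s[250:350,205:315],None,fx=5.5,fy=5.5,interpolation=cv2.INTER_CUBIC)
cv2.imwrite('pics/c2.png',b)
c=cv2.resize(t[180:245,320:375],None,fx=7,fy=7,interpolation=cv2.INTER_CUBIC)
d=cv2.resize(s[160:225,245:310],None,fx=6,fy=7,interpolation=cv2.INTER_CUBIC)
cv2.imwrite('pics/c3.png',np.hstack([c,d]))
z=load('top0')
for u,v in((166,220),(180,180),(350,190),(284,215),(361,232),(345,240)): print(u,v,world(z,u,v).round(1))
```

```text
166 220 [553.2 222.8  54.7]
180 180 [643.7 207.6  -1.8]
350 190 [ 611.1 -150.7    6.4]
284 215 [560.9 -11.8  18.5]
361 232 [ 516.  -155.3  105.7]
345 240 [ 507.5 -136.9   -0.6]
```

View pics/c1.png

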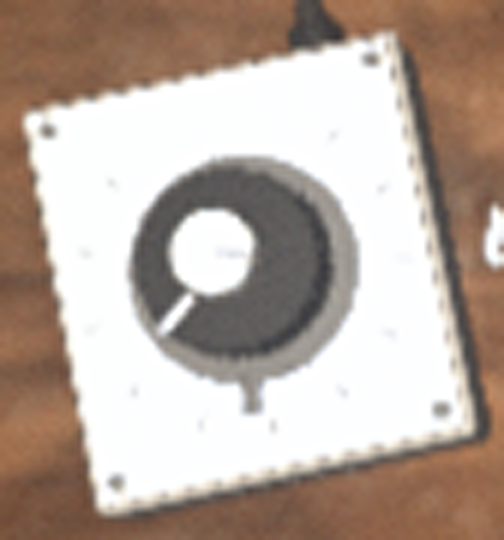

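View pics/c2.png

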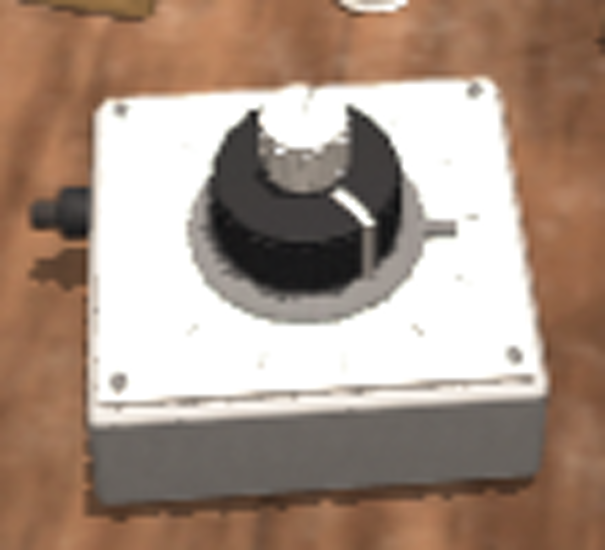

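View pics/c3.png

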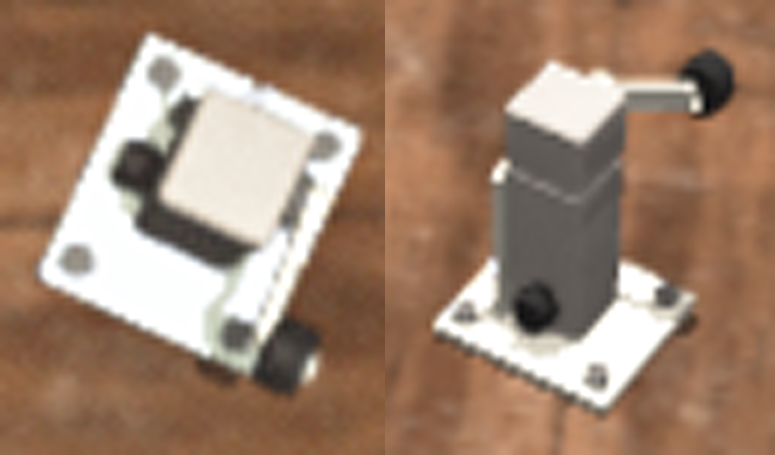

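c1 shows the ring pointer's end at about (163,330) and its inner end at (192,297). The flag tip is at about (252,412), the fine knob's centre at (213,252), and the ring's top is centred near (231,259). c3 shows the roller's top at about (285,357) in its left half.

Run:
```python
from h import *
z=load('top0')
def cloud(u0,u1,v0,v1):
    g=[world(z,u,v) for v in range(v0,v1) for u in range(u0,u1)]
    return np.array(g)
P=cloud(155,239,170,260)
for lo,hi in((82,88),(105,112),(56.5,60)):
    s=P[(P[:,2]>lo)&(P[:,2]<hi)]; c=cv2.minEnclosingCircle(s[:,:2].astype(np.float32)); print(lo,len(s),np.round(c[0],1),round(c[1],1),np.median(s[:,2]))
s=P[(P[:,2]>52)&(P[:,2]<56.5)]; print('panel',cv2.minAreaRect(s[:,:2].astype(np.float32)))
px=lambda x,y,k=6,o=(155,170):(o[0]+(x+.5)/k-.5,o[1]+(y+.5)/k-.5)
for n,x,y,h in(('ptr end',163,332,85),('ptr in',193,296,85),('flag tip',252,412,59),('flag base',249,380,59),('knob c',213,252,108),('ring c',231,259,85),('idx',240,253,108)): print(n,atz(z,*px(x,y),h).round(1))
for x,y in((25,115),(393,35),(480,432),(103,515)): print('corner',atz(z,*px(x,y),55).round(1))
q=lambda x,y:px(x,y,7,(320,180))
for x,y in((150,35),(360,130),(255,372),(40,282)): print('foot',atz(z,*q(x,y),6).round(1))
for x,y in((200,92),(312,140),(258,245),(160,195)): print('head',atz(z,*q(x,y),93).round(1))
for x,y in((262,325),(280,357),(300,320),(320,350),(275,390),(255,375)): print('roll',atz(z,*q(x,y),100).round(1), world(z,*q(x,y)).round(1))
s=cloud(350,370,222,245); s=s[s[:,2]>85]; print(len(s),s.min(0),s.max(0),cv2.minAreaRect(s[:,:2].astype(np.float32)))
for r in ((265,290,150,178),(274,297,206,224),(263,307,258,278)):
    s=cloud(*r); s=s[s[:,2]>8]; print('obj',s.min(0).round(),s.max(0).round())
```

```text
82 504 [561.8 164.1] 30.4 84.59183594970256
105 132 [561.5 164.1] 13.4 107.31991062952608
56.5 541 [560.7 163. ] 86.3 57.371352566345536
panel ((561.7225952148438, 163.6964874267578), (132.95843505859375, 125.02197265625), 11.134310722351074)
ptr end [539.7 184.7  85. ]
ptr in [551.1 175.   85. ]
flag tip [515. 161.  59.]
flag base [525.6 162.   59. ]
knob c [562.4 163.9 108. ]
ring c [562.7 162.8  85. ]
idx [561.9 155.4 108. ]
corner [616.5 237.7  55. ]
corner [640.2 114.1  55. ]
corner [506.8  86.6  55. ]
corner [482.7 211.   55. ]
foot [ 623.1 -132.5    6. ]
foot [ 592.8 -193.7    6. ]
foot [ 521.6 -159.4    6. ]
foot [549.9 -97.1   6. ]
head [ 592.5 -136.    93. ]
head [ 578.5 -165.9   93. ]
head [ 550.1 -150.    93. ]
head [ 564.5 -124.    93. ]
roll [ 527.8 -149.1  100. ] [ 528.2 -149.7   95.8]
roll [ 519.1 -153.6  100. ] [ 518.8 -153.   104. ]
roll [ 528.9 -159.4  100. ] [ 537.2 -174.4   -1.2]
roll [ 520.7 -164.3  100. ] [ 520.5 -164.   102.4]
roll [ 510.3 -151.9  100. ] [ 510.5 -152.4   96. ]
roll [ 514.4 -146.7  100. ] [ 514.6 -147.    97.7]
106 [ 452.82183823 -164.2465092    88.25300784] [ 536.05279301  -21.78276155 1026.46225929] ((484.8574523925781, -95.07759094238281), (24.665695190429688, 158.0672607421875), 32.478328704833984)
obj [453. -25.   8.] [ 691.   25. 1026.]
obj [546. -35.  11.] [578.   9.  21.]
obj [437. -50.   8.] [ 470.   32. 1026.]
```

Run:
```python
from h import *
for n in('top0','side0'):
    z=load(n); K=z['K'];E=z['E'];v,u=np.mgrid[:420,:560];d=z['d']
    P=(np.stack([(u-K[0,2])/K[0,0]*d,(v-K[1,2])/K[1,1]*d,d],-1)@E[:3,:3].T+E[:3,3])[d>0]
    a=np.array([174,626]);b=np.array([562,164]);L=b-a;t=((P[:,:2]-a)@L)/(L@L);w=np.abs(np.cross(P[:,:2]-a,L))/np.hypot(*L)
    m=(t>-.1)&(t<1.15)&(w<110)
    for k in np.arange(-.1,1.15,.1):
        s=P[m&(t>=k)&(t<k+.1)]; print(n,round(k,1),len(s), s[:,2].max().round() if len(s) else '')
```

```text
top0 -0.1 252 -787.0
top0 0.0 32 -792.0
top0 0.1 194 3.0
top0 0.2 1059 35.0
top0 0.3 2593 126.0
top0 0.4 3677 125.0
top0 0.5 3906 125.0
top0 0.6 3089 11.0
top0 0.7 3045 10.0
top0 0.8 2879 58.0
top0 0.9 2920 112.0
top0 1.0 3153 111.0
top0 1.1 1475 59.0
side0 -0.1 0 
side0 0.0 0 
side0 0.1 0 
side0 0.2 0 
side0 0.3 0 
side0 0.4 45 2.0
side0 0.5 1620 10.0
side0 0.6 3672 7.0
side0 0.7 4668 8.0
side0 0.8 4692 56.0
side0 0.9 4758 108.0
side0 1.0 1986 108.0
side0 1.1 734 57.0<stdin>:5: DeprecationWarning: Arrays of 2-dimensional vectors are deprecated. Use arrays of 3-dimensional vectors instead. (deprecated in NumPy 2.0)
```

>>> arm_command([
  {"dx":0.024,"dy":-0.029,"dz":0},
  {"dx":0.05,"dy":-0.06,"dz":0},
  {"dx":0.077,"dy":-0.092,"dz":0},
  {"dx":0.105,"dy":-0.125,"dz":0},
  {"dx":0.133,"dy":-0.159,"dz":0},
  {"dx":0.161,"dy":-0.192,"dz":0},
  {"dx":0.189,"dy":-0.225,"dz":0},
  {"dx":0.217,"dy":-0.259,"dz":0},
  {"dx":0.245,"dy":-0.292,"dz":0},
  {"dx":0.273,"dy":-0.325,"dz":0},
  {"dx":0.301,"dy":-0.359,"dz":0},
  {"dx":0.329,"dy":-0.392,"dz":0},
  {"dx":0.354,"dy":-0.422,"dz":0},
  {"dx":0.374,"dy":-0.446,"dz":0},
  {"dx":0.3875,"dy":-0.462,"dz":0},
  {"dx":0.3875,"dy":-0.462,"dz":0},
  {"dx":0.3875,"dy":-0.462,"dz":0},
  {"dx":0.3875,"dy":-0.462,"dz":0},
])

```text
invalid input at $.deltas[0]: expected keys dx, dy, dz, yaw, jaw
```

>>> arm_command([
  {"dx":0.024,"dy":-0.029,"dz":0,"yaw":0,"jaw":1},
  {"dx":0.05,"dy":-0.06,"dz":0,"yaw":0,"jaw":1},
  {"dx":0.077,"dy":-0.092,"dz":0,"yaw":0,"jaw":1},
  {"dx":0.105,"dy":-0.125,"dz":0,"yaw":0,"jaw":1},
  {"dx":0.133,"dy":-0.159,"dz":0,"yaw":0,"jaw":1},
  {"dx":0.161,"dy":-0.192,"dz":0,"yaw":0,"jaw":1},
  {"dx":0.189,"dy":-0.225,"dz":0,"yaw":0,"jaw":1},
  {"dx":0.217,"dy":-0.259,"dz":0,"yaw":0,"jaw":1},
  {"dx":0.245,"dy":-0.292,"dz":0,"yaw":0,"jaw":1},
  {"dx":0.273,"dy":-0.325,"dz":0,"yaw":0,"jaw":1},
  {"dx":0.301,"dy":-0.359,"dz":0,"yaw":0,"jaw":1},
  {"dx":0.329,"dy":-0.392,"dz":0,"yaw":0,"jaw":1},
  {"dx":0.354,"dy":-0.422,"dz":0,"yaw":0,"jaw":1},
  {"dx":0.374,"dy":-0.446,"dz":0,"yaw":0,"jaw":1},
  {"dx":0.3875,"dy":-0.462,"dz":0,"yaw":0,"jaw":1},
  {"dx":0.3875,"dy":-0.462,"dz":0,"yaw":0,"jaw":1},
  {"dx":0.3875,"dy":-0.462,"dz":0,"yaw":0,"jaw":1},
  {"dx":0.3875,"dy":-0.462,"dz":0,"yaw":0,"jaw":1},
  {"dx":0.3875,"dy":-0.462,"dz":0,"yaw":0,"jaw":1},
])

```text
clock: 2.0
eef_pos: [561.0, 165.8, 231.3]
tool_rot: [3.141, -0.001, 2.872]
force: [0.3, 0.7, 0.8]
width: 85.2
gripper_force: 0.0
```

Run:
```python
from h import *
s=read_state();print(s['clock'],s['eef_pos'],s['tool_rot'],s['qpos'].round(2))
snap('wrist','w1')
z=load('w1')
print(z['E'].round(2).tolist())
K=z['K'];E=z['E'];v,u=np.mgrid[:420,:560];d=z['d']
P=np.stack([(u-K[0,2])/K[0,0]*d,(v-K[1,2])/K[1,1]*d,d],-1)@E[:3,:3].T+E[:3,3]
for lo,hi in((82,88),(105,111)):
    m=(d>0)&(P[...,2]>lo)&(P[...,2]<hi)&(np.hypot(P[...,0]-562,P[...,1]-164)<45)
    q=P[m]; c=cv2.minEnclosingCircle(q[:,:2].astype(np.float32)); print(lo,len(q),c,np.median(q[:,2]))
```

```text
2.0 [561.01399737 165.80362762 231.274345  ] [ 3.14113015e+00 -8.68721121e-04  2.87230656e+00] [-0.37  0.53  0.06  1.71 -0.04  0.9   1.  ]
[[0.26, 0.92, 0.28, 487.45], [0.96, -0.25, -0.08, 186.04], [-0.0, 0.29, -0.96, 373.78], [0.0, 0.0, 0.0, 1.0]]
82 2470 ((560.7411499023438, 165.96653747558594), 30.523788452148438) 84.69965674844264
105 722 ((561.2410278320312, 166.17564392089844), 13.410423278808594) 107.67567872376429
```

View pics/w1.png

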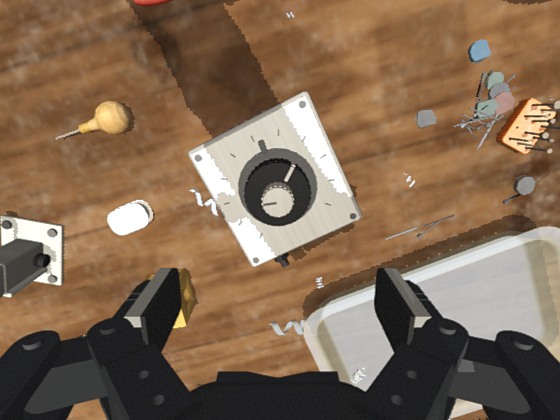

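The wrist view shows the flag tip at about (261,141), the pointer from about (285,180) to (294,166), and the knob centre at (277,199). I'll enlarge it to read the angle.

Run:
```python
from h import *
s=load('w1')['im'][:,:,::-1]
cv2.imwrite('pics/c4.png',cv2.resize(s[130:240,225:335],None,fx=5.4,fy=5.4,interpolation=cv2.INTER_CUBIC))
```

```text
(no output)
```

View pics/c4.png

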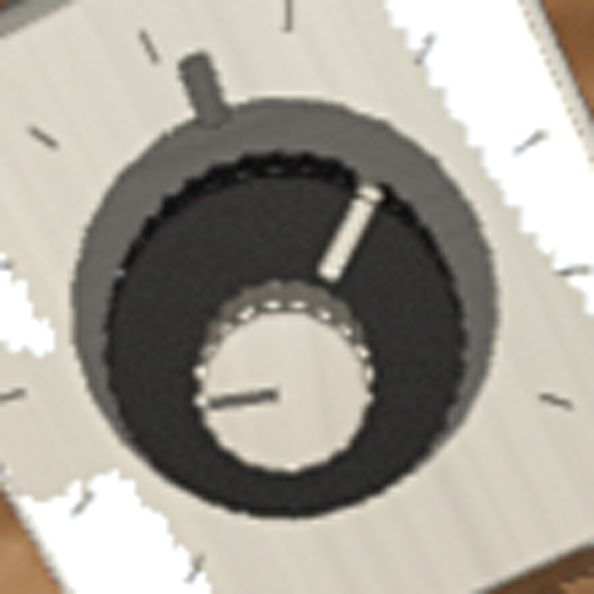

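The pointer runs from (330,275) to (371,192) in the crop. The flag tip is at (193,57) and its base at (215,118).

Run:
```python
from h import *
z=load('w1')
px=lambda x,y:(225+(x+.5)/5.4-.5,130+(y+.5)/5.4-.5)
c=np.array([561.,166.])
r={}
for n,x,y,h in(('pe',371,192,85),('pi',330,275,85),('ft',193,57,59),('fb',215,118,59)):
    p=atz(z,*px(x,y),h)[:2]; r[n]=p; q=p-c; print(n,p.round(1),np.hypot(*q).round(1),np.degrees(np.arctan2(q[1],q[0])).round(1)%360)
for a,b in(('pe','pi'),('ft','fb')): q=r[a]-r[b]; print(a,np.degrees(np.arctan2(q[1],q[0]))%360)
print(read_state()['eef_pos'])
```

```text
pe [538.9 186.4] 30.1 137.3
pi [550.3 176.5] 15.0 135.5
ft [512.7 162.8] 48.4 183.8
fb [523.8 163.5] 37.3 183.8
pe 139.14982434002
ft 184.0073560279454
[561.18348779 165.56919322 231.31862276]
```

>>> arm_command([
  {"dx":-0.0005,"dy":0.001,"dz":-0.03,"yaw":0,"jaw":1},
  {"dx":-0.0005,"dy":0.001,"dz":-0.06,"yaw":0,"jaw":1},
  {"dx":-0.0005,"dy":0.001,"dz":-0.09,"yaw":0,"jaw":1},
  {"dx":-0.0005,"dy":0.001,"dz":-0.12,"yaw":0,"jaw":1},
  {"dx":-0.0005,"dy":0.001,"dz":-0.145,"yaw":0,"jaw":1},
  {"dx":-0.0005,"dy":0.001,"dz":-0.16,"yaw":0,"jaw":1},
  {"dx":-0.0005,"dy":0.001,"dz":-0.169,"yaw":0,"jaw":1},
  {"dx":-0.0005,"dy":0.001,"dz":-0.169,"yaw":0,"jaw":1},
  {"dx":-0.0005,"dy":0.001,"dz":-0.169,"yaw":0,"jaw":1},
  {"dx":-0.0005,"dy":0.001,"dz":-0.169,"yaw":0,"jaw":1},
])

```text
clock: 3.05
eef_pos: [562.4, 165.5, 63.5]
tool_rot: [3.14, 0.002, 2.87]
force: [0.0, 0.1, 0.3]
width: 85.5
gripper_force: 0.0
```

>>> arm_command([
  {"dx":0,"dy":0,"dz":0,"yaw":0,"jaw":0.8},
  {"dx":0,"dy":0,"dz":0,"yaw":0,"jaw":0.75},
  {"dx":0,"dy":0,"dz":0,"yaw":0,"jaw":0.7},
  {"dx":0,"dy":0,"dz":0,"yaw":0,"jaw":0.66},
  {"dx":0,"dy":0,"dz":0,"yaw":0,"jaw":0.66},
  {"dx":0,"dy":0,"dz":0,"yaw":0,"jaw":0.66},
])

```text
clock: 3.65
eef_pos: [562.0, 165.6, 63.5]
tool_rot: [3.14, 0.001, 2.87]
force: [-1.0, 0.1, 7.6]
width: 58.1
gripper_force: 62.8
```

>>> arm_command([
  {"dx":0,"dy":0,"dz":0,"yaw":4,"jaw":0.66},
  {"dx":0,"dy":0,"dz":0,"yaw":9,"jaw":0.66},
  {"dx":0,"dy":0,"dz":0,"yaw":14,"jaw":0.66},
  {"dx":0,"dy":0,"dz":0,"yaw":19,"jaw":0.66},
  {"dx":0,"dy":0,"dz":0,"yaw":24,"jaw":0.66},
  {"dx":0,"dy":0,"dz":0,"yaw":29,"jaw":0.66},
  {"dx":0,"dy":0,"dz":0,"yaw":34,"jaw":0.66},
  {"dx":0,"dy":0,"dz":0,"yaw":39,"jaw":0.66},
  {"dx":0,"dy":0,"dz":0,"yaw":43,"jaw":0.66},
  {"dx":0,"dy":0,"dz":0,"yaw":46,"jaw":0.66},
  {"dx":0,"dy":0,"dz":0,"yaw":46.5,"jaw":0.66},
  {"dx":0,"dy":0,"dz":0,"yaw":46.5,"jaw":0.66},
  {"dx":0,"dy":0,"dz":0,"yaw":46.5,"jaw":0.66},
  {"dx":0,"dy":0,"dz":0,"yaw":46.5,"jaw":0.66},
])

```text
clock: 5.05
eef_pos: [562.0, 165.3, 63.5]
tool_rot: [-3.141, 0.001, -2.602]
force: [-1.4, 0.2, 7.7]
width: 58.4
gripper_force: 62.9
```

>>> arm_command([
  {"dx":0,"dy":0,"dz":0,"yaw":0,"jaw":1},
  {"dx":0,"dy":0,"dz":0,"yaw":0,"jaw":1},
  {"dx":0,"dy":0,"dz":0,"yaw":0,"jaw":1},
  {"dx":0,"dy":0,"dz":0,"yaw":0,"jaw":1},
  {"dx":0,"dy":0,"dz":0,"yaw":0,"jaw":1},
  {"dx":0,"dy":0,"dz":0.03,"yaw":0,"jaw":1},
  {"dx":0,"dy":0,"dz":0.06,"yaw":0,"jaw":1},
  {"dx":0,"dy":0,"dz":0.09,"yaw":0,"jaw":1},
  {"dx":0,"dy":0,"dz":0.12,"yaw":0,"jaw":1},
  {"dx":0,"dy":0,"dz":0.15,"yaw":0,"jaw":1},
  {"dx":0,"dy":0,"dz":0.17,"yaw":0,"jaw":1},
  {"dx":0,"dy":0,"dz":0.17,"yaw":0,"jaw":1},
  {"dx":0,"dy":0,"dz":0.17,"yaw":0,"jaw":1},
])

```text
clock: 6.35
eef_pos: [561.2, 165.0, 232.1]
tool_rot: [-3.142, -0.0, -2.602]
force: [0.4, 0.3, 0.7]
width: 85.6
gripper_force: 0.0
```

Run:
```python
from h import *
s=read_state();print(s['eef_pos'],s['tool_rot'],s['force'],s['qpos'].round(2))
snap('wrist','w2'); z=load('w2')
K=z['K'];E=z['E'];c=np.linalg.inv(E)@[561,166,75,1];u,v=(K@c[:3]/c[2])[:2].round().astype(int);u0,v0=u-55,v-55;print(u0,v0)
cv2.imwrite('pics/c5.png',cv2.resize(z['im'][v0:v0+110,u0:u0+110,::-1],None,fx=5.4,fy=5.4,interpolation=cv2.INTER_CUBIC))
```

```text
[561.23813896 165.00857336 232.05283526] [-3.14150381e+00 -1.91333581e-04 -2.60186232e+00] [0.38227513 0.27075974 0.65103445] [-0.18  0.54 -0.24  1.7   0.15  0.92  1.63]
223 137
```

View pics/c5.png

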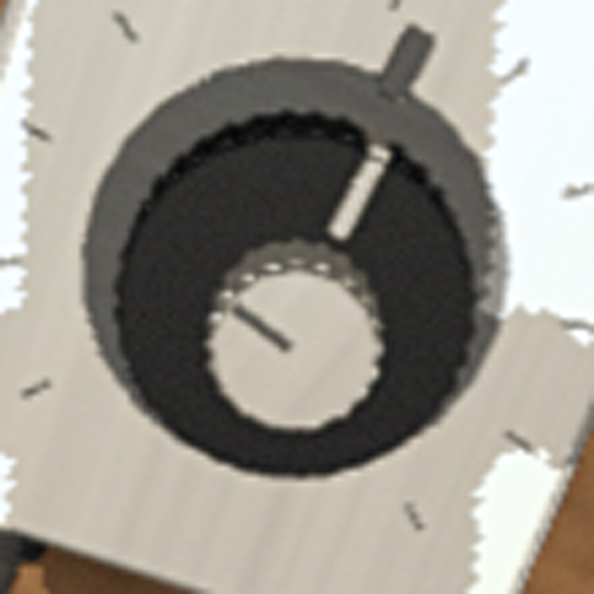

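The ring pointer now lies toward the flag: its end is at (379,150), the flag tip at (420,32) and the flag base at (396,88). I'll confirm this numerically while moving to the switch.

Run:
```python
from h import *
z=load('w2'); px=lambda x,y:(223+(x+.5)/5.4-.5,137+(y+.5)/5.4-.5)
K=z['K'];E=z['E'];v,u=np.mgrid[:420,:560];d=z['d']
P=np.stack([(u-K[0,2])/K[0,0]*d,(v-K[1,2])/K[1,1]*d,d],-1)@E[:3,:3].T+E[:3,3]
m=(d>0)&(P[...,2]>82)&(P[...,2]<88)&(np.hypot(P[...,0]-562,P[...,1]-165)<45)
c=np.array(cv2.minEnclosingCircle(P[m][:,:2].astype(np.float32))[0]);print(c)
for n,x,y,h in(('pe',379,150,85),('pi',338,237,85),('ft',420,32,59),('fb',396,88,59),('ki',235,308,108),('kc',292,348,108)):
    q=atz(z,*px(x,y),h)[:2]-c; print(n,np.hypot(*q).round(1),np.degrees(np.arctan2(q[1],q[0])).round(1)%360)
```

```text
[560.58074951 165.40820312]
pe 29.9 184.1
pi 14.2 181.4
ft 47.9 184.3
fb 37.5 183.1
ki 11.2 266.7
kc 0.5 306.2
```

>>> arm_command([
  {"dx":-0.003,"dy":-0.02,"dz":0,"yaw":-3,"jaw":0},
  {"dx":-0.006,"dy":-0.045,"dz":0,"yaw":-6,"jaw":0},
  {"dx":-0.01,"dy":-0.075,"dz":0,"yaw":-9,"jaw":0},
  {"dx":-0.014,"dy":-0.105,"dz":0,"yaw":-12,"jaw":0},
  {"dx":-0.018,"dy":-0.135,"dz":0,"yaw":-15,"jaw":0},
  {"dx":-0.022,"dy":-0.165,"dz":0,"yaw":-18,"jaw":0},
  {"dx":-0.026,"dy":-0.195,"dz":0,"yaw":-21,"jaw":0},
  {"dx":-0.03,"dy":-0.225,"dz":0,"yaw":-24,"jaw":0},
  {"dx":-0.034,"dy":-0.255,"dz":0,"yaw":-27,"jaw":0},
  {"dx":-0.038,"dy":-0.28,"dz":0,"yaw":-30,"jaw":0},
  {"dx":-0.042,"dy":-0.305,"dz":0,"yaw":-30,"jaw":0},
  {"dx":-0.0445,"dy":-0.3195,"dz":0,"yaw":-30,"jaw":0},
  {"dx":-0.0445,"dy":-0.3195,"dz":0,"yaw":-30,"jaw":0},
  {"dx":-0.0445,"dy":-0.3195,"dz":0,"yaw":-30,"jaw":0},
  {"dx":-0.0445,"dy":-0.3195,"dz":0,"yaw":-30,"jaw":0},
  {"dx":-0.0445,"dy":-0.3195,"dz":0,"yaw":-30,"jaw":0},
])

```text
clock: 8.0
eef_pos: [517.3, -152.8, 232.3]
tool_rot: [3.141, 0.0, -3.123]
force: [-0.0, -0.5, 0.4]
width: -0.0
gripper_force: 0.0
```

>>> arm_command([
  {"dx":0,"dy":0,"dz":-0.03,"yaw":0,"jaw":0},
  {"dx":0,"dy":0,"dz":-0.06,"yaw":0,"jaw":0},
  {"dx":0,"dy":0,"dz":-0.09,"yaw":0,"jaw":0},
  {"dx":0,"dy":0,"dz":-0.11,"yaw":0,"jaw":0},
  {"dx":0,"dy":0,"dz":-0.12,"yaw":0,"jaw":0},
  {"dx":0,"dy":0,"dz":-0.13,"yaw":0,"jaw":0},
  {"dx":0,"dy":0,"dz":-0.138,"yaw":0,"jaw":0},
  {"dx":0,"dy":0,"dz":-0.138,"yaw":0,"jaw":0},
  {"dx":0,"dy":0,"dz":-0.138,"yaw":0,"jaw":0},
])

```text
clock: 8.9
eef_pos: [517.2, -154.0, 94.9]
tool_rot: [3.141, 0.0, -3.125]
force: [-2.7, 1.6, 3.9]
width: -0.1
gripper_force: 1.9
```

>>> arm_command([
  {"dx":0,"dy":0,"dz":-0.005,"yaw":0,"jaw":0},
  {"dx":0,"dy":0,"dz":-0.01,"yaw":0,"jaw":0},
  {"dx":0,"dy":0,"dz":-0.014,"yaw":0,"jaw":0},
  {"dx":0,"dy":0,"dz":-0.014,"yaw":0,"jaw":0},
  {"dx":0,"dy":0,"dz":-0.014,"yaw":0,"jaw":0},
  {"dx":0,"dy":0,"dz":-0.014,"yaw":0,"jaw":0},
])

```text
clock: 9.5
eef_pos: [517.0, -154.2, 80.5]
tool_rot: [3.141, -0.0, -3.125]
force: [-2.6, 3.0, 4.5]
width: -0.1
gripper_force: 2.5
```

Run:
```python
from h import *
snap('side','s2')
z=load('s2'); cv2.imwrite('pics/c6.png',cv2.resize(z['im'][130:230,240:340,::-1],None,fx=5.5,fy=5.5,interpolation=cv2.INTER_CUBIC))
```

```text
(no output)
```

View pics/c6.png

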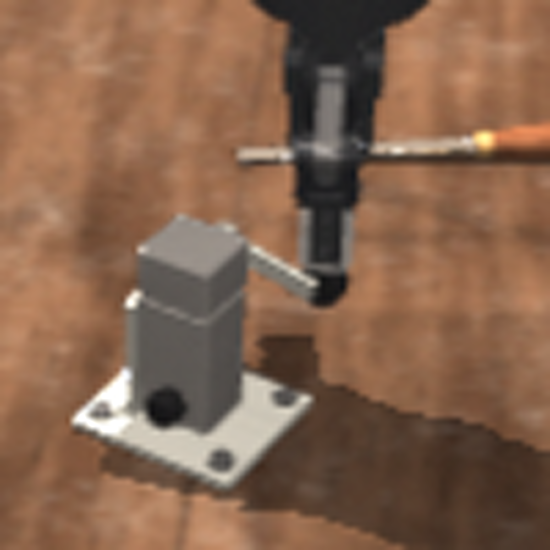

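The side view shows the fingertips on the roller at about (327,285), with the lever pushed clearly below horizontal. At TCP z = 80.5 the roller is about 24 mm lower than at rest, past the click at 18 mm, so I'll retract.

>>> arm_command([
  {"dx":0,"dy":0,"dz":0.01,"yaw":0,"jaw":0},
  {"dx":0,"dy":0,"dz":0.02,"yaw":0,"jaw":0},
  {"dx":0,"dy":0,"dz":0.035,"yaw":0,"jaw":0},
  {"dx":0,"dy":0,"dz":0.06,"yaw":0,"jaw":0},
  {"dx":0,"dy":0,"dz":0.09,"yaw":0,"jaw":0},
  {"dx":0,"dy":0,"dz":0.12,"yaw":0,"jaw":0},
  {"dx":0,"dy":0,"dz":0.15,"yaw":0,"jaw":0},
  {"dx":0,"dy":0,"dz":0.15,"yaw":0,"jaw":0},
  {"dx":0,"dy":0,"dz":0.15,"yaw":0,"jaw":0},
  {"dx":0,"dy":0,"dz":0.15,"yaw":0,"jaw":0},
])

```text
clock: 10.55
eef_pos: [516.2, -154.5, 229.7]
tool_rot: [3.141, -0.001, -3.126]
force: [0.6, 1.0, 0.2]
width: 0.1
gripper_force: 0.0
```

Run:
```python
from h import *
snap('side','s3'); a=load('s3')['im']; b=load('s2')['im']; o=load('side0')['im']
cv2.imwrite('pics/c7.png',cv2.resize(a[150:350,200:350,::-1],None,fx=3,fy=3,interpolation=cv2.INTER_CUBIC))
print(read_state()['force'],read_state()['eef_pos'])
```

```text
[-0.52342411  0.44496172  0.46908618] [ 516.14355572 -154.36435265  229.3807359 ]
```

View pics/c7.png

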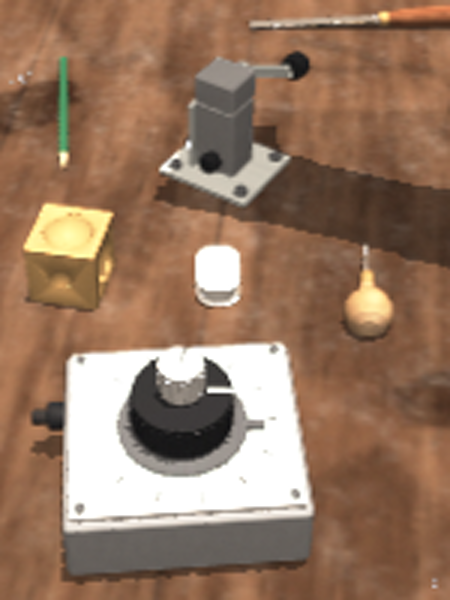

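The lever has sprung back, with the roller up at about (296,65). The pointer at (220,390) is in line with the flag at (255,424), and the loose items haven't moved.

```bash
python3 -c "from cell import *; print(finish_job())"
```

```text
the job is handed in; nothing more can be done
None
```

The job is handed in: the ring pointer measured within about 1° of the flag, the lever was pushed about 24 mm down (click is at 18 mm) and sprang back, and the images show no shift of the inner knob, flag or loose items; no verdict was returned.

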